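# Load a lamp shade rim down in the rim clamp and work the paddle

## Task

Take the silver lamp shade from the sloping rack and set it rim down, neck up, fully home in the round pocket of the blue rim clamp, lowering it all the way in before you let go. Once it is in and released, press the clamp's red paddle down to its stop for a moment and let it come back up. Leave the black shade and the other things on the table where they are.

Things in the scene. Friction and masses are not known exactly. Their poses are not given: they have to be found in the camera images.
- silver_shade: lamp shade, bare aluminium, 62 high: mouth rim 66 dia, 6 thick; cone 56 to 34 dia; then, from 32 to 62 above the mouth, a straight neck 34 dia (grip here), white disc on its end. About 110 g. Origin: centre of the mouth face; +z from mouth to neck. Lies loose, mouth flat on the rack's slope: at the start z leans 32 deg from vertical, to the rack's front.
- black_shade: lamp shade, black, same shape, 62 high: mouth rim 66 dia, 6 thick; cone 56 to 34 dia; then, from 32 to 62 above the mouth, a straight neck 34 dia (grip here), white disc on its end. Not used. Origin: centre of the mouth face; +z from mouth to neck. Lies loose, mouth flat on the rack's slope: at the start z leans 32 deg from vertical, to the rack's front. Left or right of the silver one.
- rack: fixed sloping wooden rack 150 x 250; origin under its centre, x to the back, y along it, z up. Its face rises 32 deg to the back, from 37 high in front to about 95. The shades lie at y = +55 and -55, against a ledge at the bottom 11 above the face, between black ribs 7 high: lift a shade straight off the face, along its own z.
- fixture: rim clamp, fixed: blue base 200 (x) x 320 (y) x 12; origin under its centre, x to the back, z up. White nest block 110 x 110, top 42 above the table, at x -20, y +75; behind it a blue housing 58 high, whose steel jaw slides 10 out over the shade's rim, not touching it, as the paddle goes down; red paddle at y -85.
- nest_floor (a point): centre of the floor of the round pocket in the white nest block, 34 above the table; the pocket is 70 in diameter and 8 deep. Axes as the fixture's.
- pedal_pad (a point): centre of the top of the paddle's red pad (50 long x 60 wide); moves with it. Hinge along the fixture's y, about 101 behind this point at rest and 30 above the table. The pad is 70 above the table at rest and 38 at the stop; going down it moves 7 to the front.
- pedal (a joint): angle of the paddle, rad: 0 at rest (front end up), 0.30 at its stop (level). A spring returns it: about 2.5 N on the pad to start it, 6.5 N at the stop; beyond that the stop is rigid.
- tin: small orange cylinder, 28 in diameter, 30 high, loose on the clamp's base plate between the nest block and the paddle. Origin at the centre of its underside.
- carton: loose cardboard carton 55 x 55 x 60 high; origin at the centre of its underside.
- screwdriver: screwdriver lying on the table; origin near its middle, x along it.
- tape: yellow tape roll lying flat, 90 in diameter, 22 high; origin at the centre of its underside.
- bracket: steel L bracket lying on the table, 140 long, 25 wide, with a 44 high upright end; origin under its middle.
Things that resemble listed ones, but are neither listed nor needed, are in the scene too. Several things have the shape of the silver_shade; the one meant has the colours described above.

How it is judged:
By the outcome, as a careful person would: the job done as asked, in the order asked, and still so for the second after the job is handed in, with the robot touching nothing.
It also fails if it takes over 56 s, if anything falls off the work surface, if the arm or the gripper's body presses on something with over 40 N, if the wrist force passes 120 N, or if a joint passes its speed limit or range.

## Robot

A 6-joint arm with a two-finger parallel gripper is mounted at the origin on the work surface. World frame = base frame: x ahead of the robot, y to its left, z up, the work surface at z = 0. Lengths are in m, angles in degrees, forces in N, time in s.
With the tool pointing down it reaches from about 0.25 to 0.725 m from the base axis. Payload 9.7 kg.
Tool frame: the origin (TCP) lies between the finger pads; the fingertips stand 19 mm ahead of it and the grasp point (between the pads) is the TCP; x points along the fingers, y is the direction in which the jaws open and shut, and the axes are right-handed (so a half turn about x gives the same grasp; the last joint's range is limited). The gripper opens to 85 mm and grips with 20 to 120 N. Pads are 22 mm wide; open, the fingers measure 114 mm over their backs; the gripper's body (76 mm by 85 mm) begins 54 mm behind the grasp point. The pads swing forward as they close: fully open they stand 13 mm farther back than shut.
Start: joints at [-75.688, 4.979, 10.078, 95.1, 0, 90], TCP at [0.136, -0.533, 0.25] pointing down, gripper open.
Joint ranges: [-179.16, 179.16], [-48.56, 103.87], [-65.8, 70.77], [-126.05, 130.52], [-82.76, 87.17], [-180, 180]. Speed limits (degrees/s): [127.2, 127.2, 147.25, 180, 180, 180].

## Interface

Orientations are given as [roll, pitch, yaw] about the fixed x, y, z axes, in that order (R = Rz(yaw) Ry(pitch) Rx(roll)).
In Python, from workcell import bot gives the robot as it stands. The module is installed in compiled form; this text tells all that it offers.
- The arm moves only by the shell command python3 -m handwheel 'ROWS' [FORCE]. ROWS is JSON, a list of rows, each a list of 7 numbers: the turn, a rotation vector about the tool's x, y, z in degrees, then the shift along the tool's x, y, z in m, then the closure, from -1 (fully open) to 1 (shut), so that 0 is half open. In form: [[ax, ay, az, dx, dy, dz, fingers], ...]. A call has 1 to 20 rows; each row is the pose to reach, as a shift and turn from the pose commanded when the call began, along the tool's axes at that moment; what a row does not reach only later rows make up. A row lasts 1/8 s, in which the tool goes at most 62.5 mm and 10.7 degrees, less where a joint would pass 70% of its speed; a pose out of reach is approached as far as the arm can. A call with a gripper value outside its range is refused whole. The fingers move at their own pace and stop on an object; FORCE is the grip in N (left out, the last holds). Time passes only in rows, so rows that repeat a pose let the fingers close. It gives the time, the measured TCP pose, the force and the opening at its end, in the units of the state.
- bot.get_obs(): the state, without advancing time (a new reading comes with each control period).
- bot.camera(name): name is "scene" or "top" or "wrist"; returns a dict with "frame" (480x640x3 uint8, red, green, blue), "fx", "fy", "cx", "cy" (pixels), "R" (3x3) and "t" (3): a world point X has camera coordinates R X + t; the wrist camera has in their place "tool_from_camera" (4x4, takes a point from camera to tool coordinates, whose origin is the TCP and whose axes are the tool frame's). Camera axes: x right, y down, z forward; pixel columns grow to the right and rows downward; lengths in m; the calibration is good to about 2 mm. A picture is of the moment at which its call begins: read the wrist's pose just before it. There is no depth.
- bot.job_done(): hands the job in, once; it reports no verdict.
Trained networks look in a picture, given as the dict that the camera call returned (one of the last four; its "shot" number tells which), for a name from the list of things; names that differ only in an ending like _2 or _b are one class to them, and where a whole thing is asked for, a point or a joint stands for the part that bears it (a point fixed in the world has none). Each returns a list of dicts, best first, with "conf" (0 to 1); they miss things now and then, are a little off and sometimes report something else, mostly with a low value. They report only what shows in the picture. A call takes as long as a camera call. They do not tell look-alikes from the thing itself.
- bot.look_for(name, picture): "bbox" ([left, top, width, height] as shares, 0 to 1, of the picture: columns of its width, rows of its height, round what is visible of it).
- bot.tip_of(name, picture): "centre" ([column, row] as shares, 0 to 1, of the picture: columns of its width, rows of its height: a listed point, or the origin of a listed thing).
The state is a dict: "time": time; "q": joint angles; "qd": joint speeds; "joint_efforts": joint torques, N m; "ee_pos": TCP position; "tcp_rot": TCP orientation; "wrist_force": force on the tool from outside, world axes, zero at the start; "torque": the same for the moment, N m; "opening": finger opening in m.
Only numpy, scipy, OpenCV 4.12 (cv2) and the standard library are available. Lean on these libraries where they do the work, as an engineer would, in place of code of your own. Each camera call takes 0.05 s, during which the arm holds its last target.

## Working session

There is one attempt and no reset: what is moved stays moved. The work goes in short steps, Python scripts to look and compute and a shell command to move; the robot and the scene stay as the last step left them, time stands still between calls to the robot, and variables do not carry over. Pictures are saved under pics/ and viewed, and the job is handed in when it is done.

```bash
mkdir -p pics; cat > h.py <<'E'
import numpy as np, cv2
from workcell import bot
def save(d,n): cv2.imwrite('pics/'+n,cv2.cvtColor(d['frame'],cv2.COLOR_RGB2BGR))
E
python3 - <<'E'
from h import *
print(bot.get_obs())
for c in ['scene','top']:
    d=bot.camera(c); save(d,c+'0.png')
    print(c,d['fx'],d['cx'],d['cy'],np.round(d['R'],3).tolist(),np.round(d['t'],3).tolist())
    for n in ['silver_shade','black_shade','rack','fixture','nest_floor','pedal_pad','tin','carton']:
        for r in bot.tip_of(n,d)[:4]: print(n,'tip',np.round(np.array(r['centre'])*[640,480],1),round(r['conf'],2))
E
```

```text
{'time': 0.0, 'q': array([-7.56894841e+01,  5.00749079e+00,  1.00337096e+01,  9.50974033e+01,
       -3.54871810e-05,  9.00002802e+01]), 'qd': array([-0.11596014,  0.00305498,  0.02186487, -0.03470297, -0.00196163,
        0.04377819]), 'joint_efforts': array([-3.35639408e-03, -5.20378554e+01,  4.64811409e+01,  1.57385337e-02,
       -2.25180415e-04,  4.07369976e-05]), 'ee_pos': array([ 0.13589802, -0.53274128,  0.249611  ]), 'tcp_rot': array([-89.97115649,  89.9288155 , 104.33907919]), 'wrist_force': array([ 0.96229079,  0.44165691, -0.11196971]), 'torque': array([-0.08895727, -0.02524405, -0.0181791 ]), 'opening': 0.08543293399538607}
scene 503.51881808154394 309.45837572337484 246.06022306358074 [[0.723, 0.691, 0.01], [0.435, -0.444, -0.783], [-0.537, 0.57, -0.622]] [-0.38, -0.19, 1.395]
silver_shade tip [429.4 301.4] 0.96
silver_shade tip [379.7 227.7] 0.89
silver_shade tip [336.2 204.6] 0.64
silver_shade tip [452.4 273.7] 0.56
black_shade tip [400.1 200.2] 0.62
black_shade tip [397.2 234.5] 0.27
rack tip [397.2 234.1] 0.74
rack tip [310.2 225.7] 0.61
fixture tip [262.4 308.6] 0.61
nest_floor tip [301.2 287.4] 0.92
pedal_pad tip [217.5 273.9] 0.98
pedal_pad tip [300.6 287.3] 0.58
tin tip [258.8 320. ] 0.85
carton tip [309.  222.5] 0.81
top 559.1837259189881 324.1811849782436 238.3851158640438 [[0.057, -0.998, -0.0], [-0.976, -0.056, -0.208], [0.208, 0.012, -0.978]] [-0.026, 0.534, 1.253]
silver_shade tip [226.1 295.2] 0.97
silver_shade tip [298.1 145.3] 0.89
silver_shade tip [258.8 146.1] 0.79
silver_shade tip [263.8 204.6] 0.6
black_shade tip [218.5 221.3] 0.97
black_shade tip [345.5 127.4] 0.36
rack tip [238.5 207.1] 0.93
rack tip [416.8 267.9] 0.21
fixture tip [396.2 240. ] 0.8
nest_floor tip [367.4 217.1] 0.81
pedal_pad tip [418.2 266.3] 0.61
tin tip [408.7 231. ] 0.41
tin tip [417.5 265.5] 0.29
carton tip [274.3 286.5] 0.87
```

View pics/scene0.png

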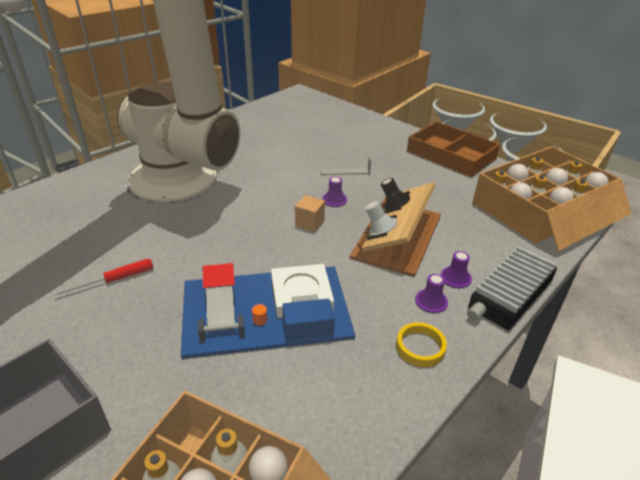

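View pics/top0.png

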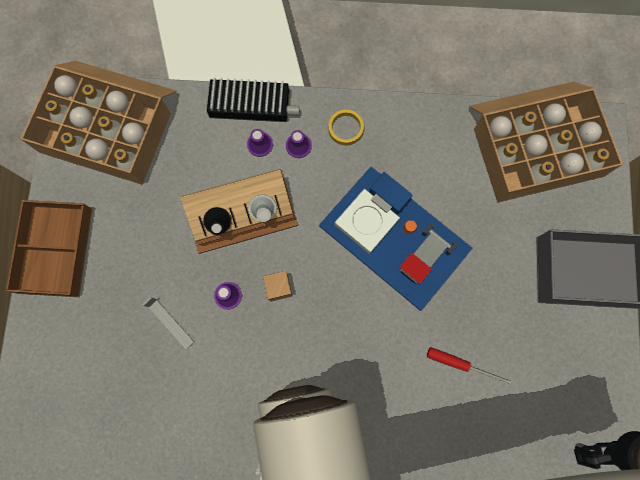

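The top view shows shades at (262,208) silver/white-neck, (216,221) black, and three purple ones at (228,295), (260,143) and (298,144). Only the one on the rack at (262,208), also at (377,218) in the scene view, is bare aluminium. I'll confirm it in a crop and take more precise corners.

```bash
python3 - <<'E'
from h import *
t=cv2.imread('pics/top0.png'); s=cv2.imread('pics/scene0.png')
cv2.imwrite('pics/c1.png',cv2.resize(t[160:260,170:310],None,fx=5.5,fy=5.5,interpolation=cv2.INTER_CUBIC))
cv2.imwrite('pics/c2.png',cv2.resize(t[160:315,315:480],None,fx=3.8,fy=3.8,interpolation=cv2.INTER_CUBIC))
cv2.imwrite('pics/c3.png',cv2.resize(s[165:280,340:450],None,fx=5,fy=5,interpolation=cv2.INTER_CUBIC))
cv2.imwrite('pics/c4.png',cv2.resize(s[255:360,175:360],None,fx=4.2,fy=4.2,interpolation=cv2.INTER_CUBIC))
E
```

```text
(no output)
```

View pics/c1.png

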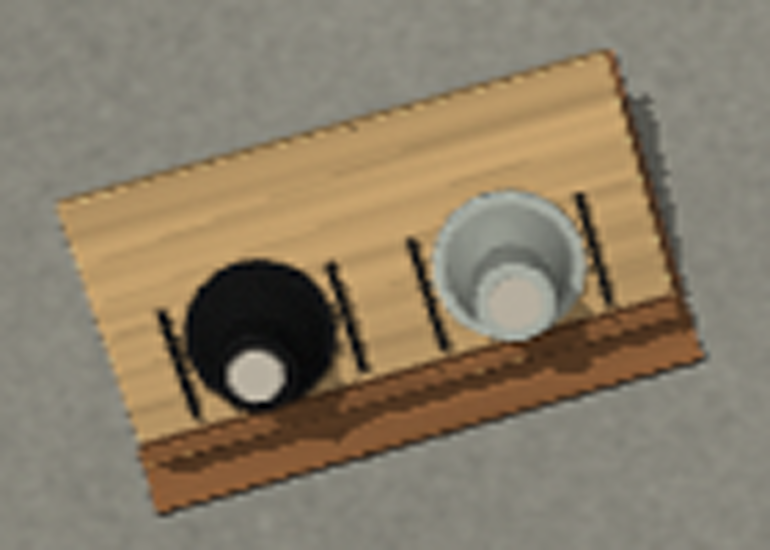

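View pics/c2.png

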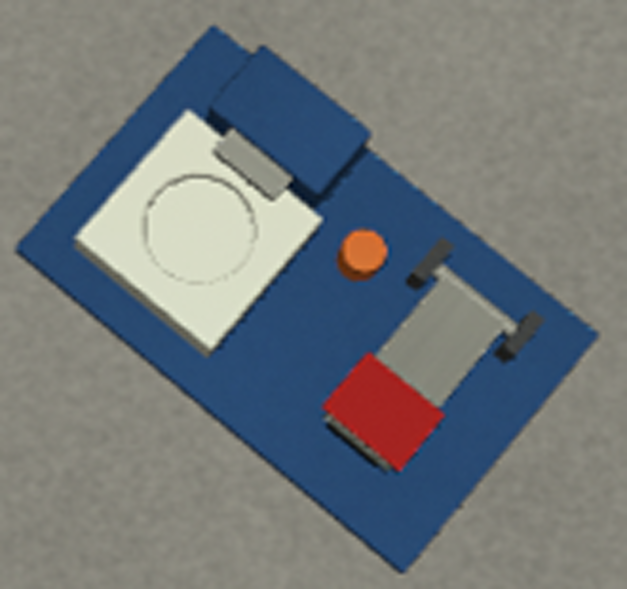

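View pics/c3.png

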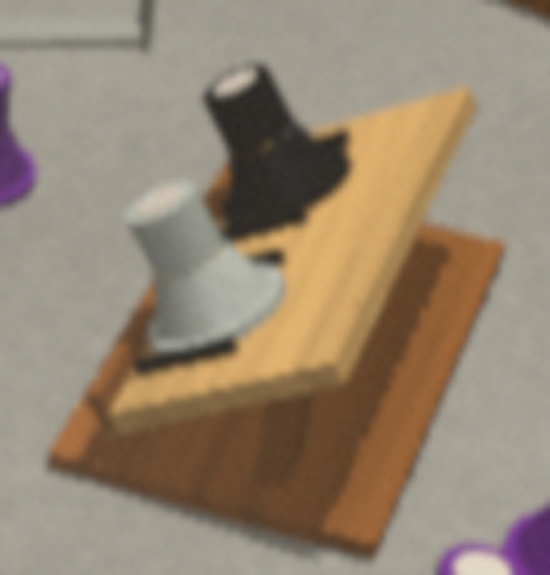

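View pics/c4.png

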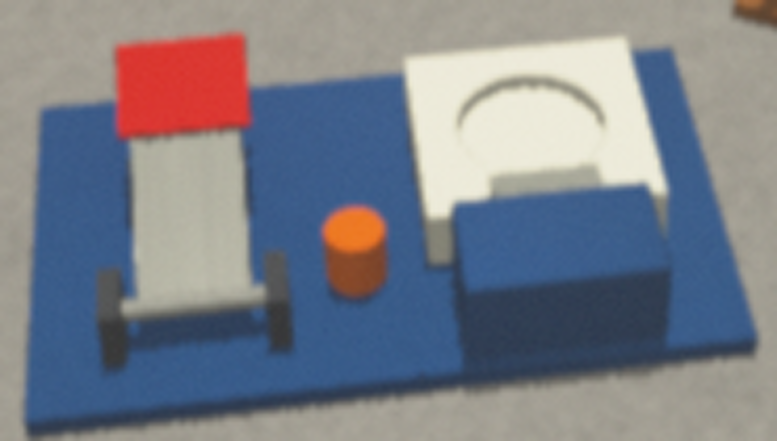

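```bash
cat >> h.py <<'E'
from scipy.optimize import least_squares
from scipy.spatial.transform import Rotation as Ro
def proj(d,X):
    p=np.atleast_2d(X)@np.array(d['R']).T+np.array(d['t']); return np.c_[d['fx']*p[:,0]/p[:,2]+d['cx'],d['fy']*p[:,1]/p[:,2]+d['cy']]
def ray(d,p):
    v=np.array([(p[0]-d['cx'])/d['fx'],(p[1]-d['cy'])/d['fy'],1.]); R=np.array(d['R']); return -R.T@np.array(d['t']),R.T@v
def onz(d,p,z):
    o,v=ray(d,p); return o+v*(z-o[2])/v[2]
def un(p,s,o): return (np.array(p,float)+.5)/s-.5+np.array(o)
E
python3 - <<'E'
from h import *
T=bot.camera('top');S=bot.camera('scene')
loc=np.array([[100,160,12],[100,-160,12],[-100,-160,12],[-100,160,12],[35,130,42],[35,20,42],[-75,20,42],[-75,130,42]])/1e3
tp=un([[212,26],[598,334],[402,570],[17,247],[187,110],[322,219],[211,345],[75,238]],3.8,[315,160])
sp=un([[755,342],[28,425],[40,108],[670,48],[666,190],[428,218],[405,58],[627,37]],4.2,[175,255])
def W(p): 
    c,s=np.cos(p[2]),np.sin(p[2]); return loc@np.array([[c,s,0],[-s,c,0],[0,0,1]])+[p[0],p[1],0]
for nm,use in (('top',[(T,tp)]),('scene',[(S,sp)]),('both',[(T,tp),(S,sp)])):
    r=least_squares(lambda p:np.concatenate([(proj(d,W(p))-m).ravel() for d,m in use]),[.5,-.1,-.7])
    print(nm,r.x[:2],np.degrees(r.x[2]),np.abs(r.fun).max())
    c,s=np.cos(r.x[2]),np.sin(r.x[2])
    f=lambda x,y:(r.x[0]+c*x-s*y,r.x[1]+s*x+c*y)
    print(' nest',np.round(f(-.02,.075),4))
# pad corners
pc=un([[372,353],[442,412],[402,471],[325,408]],3.8,[315,160]).mean(0); print('pad',onz(T,pc,.07))
pc=un([[117,46],[245,35],[250,128],[117,137]],4.2,[175,255]).mean(0); print('pad s',onz(S,pc,.07))
# shade disc
td=un([516,302],5.5,[170,160]); sd=un([161,203],5,[340,165])
def tri(a,b):
    (o1,v1),(o2,v2)=ray(T,a),ray(S,b); A=np.c_[v1,-v2]; k=np.linalg.lstsq(A,o2-o1,rcond=None)[0]
    p,q=o1+k[0]*v1,o2+k[1]*v2; return (p+q)/2,np.linalg.norm(p-q)
print('disc',tri(td,sd))
bd=un([256,377],5.5,[170,160]); bs=un([236,81],5,[340,165]); print('black disc',tri(bd,bs))
# rim mouth centre (rim ellipse) top
a,b=un([58,205],5.5,[170,160]),un([610,50],5.5,[170,160])
for z in (.09,.1):
    A,B=onz(T,a,z),onz(T,b,z); v=A-B; print('rack back edge len',np.linalg.norm(v),'yaw',np.degrees(np.arctan2(-v[0],v[1])),A,B)
a,b=un([160,515],5.5,[170,160]),un([705,357],5.5,[170,160])
for z in (.0,.012):
    A,B=onz(T,a,z),onz(T,b,z); v=A-B; print('rack front edge len',np.linalg.norm(v),'yaw',np.degrees(np.arctan2(-v[0],v[1])),A,B)
E
```

```text
top [ 0.55936198 -0.16603248] -37.34597112399734 1.1769870735401184
 nest [ 0.589  -0.0943]
scene [ 0.56150232 -0.16472848] -37.21825703539246 1.370955020719748
 nest [ 0.5909 -0.0929]
both [ 0.56057963 -0.16519041] -37.284692082006515 1.9162570590254404
 nest [ 0.5901 -0.0934]
pad [ 0.47448023 -0.20952778  0.07      ]
pad s [ 0.47919231 -0.20877424  0.07      ]
disc (array([0.57194464, 0.14575856, 0.10657854]), np.float64(0.002915472177284799))
black disc (array([0.53420389, 0.24978321, 0.10781067]), np.float64(0.0036636882367705667))
rack back edge len 0.24121905185052656 yaw 19.78045308059314 [0.60601648 0.3426898  0.09      ] [0.68764908 0.11570357 0.09      ]
rack back edge len 0.2392835783882095 yaw 19.780453080593134 [0.60325633 0.33984863 0.1       ] [0.68423394 0.11468368 0.1       ]
rack front edge len 0.2505474387300166 yaw 19.91447328332194 [0.49183342 0.30751428 0.        ] [0.57717415 0.07194905 0.        ]
rack front edge len 0.24829752650440393 yaw 19.91447328332193 [0.48976969 0.30465038 0.012     ] [0.57434406 0.07120052 0.012     ]
```

```bash
cat >> h.py <<'E'
def pose():
    o=bot.get_obs(); return np.array(o['ee_pos']),Ro.from_euler('xyz',o['tcp_rot'],degrees=True),o
def go(P,R):
    p,r,_=pose(); rv=(r.inv()*Ro.from_matrix(R)).as_rotvec(degrees=True); s=r.inv().apply(np.array(P)-p)
    print('turn',np.round(rv,1),'shift',np.round(s,4),'ang',round(np.linalg.norm(rv),1),'dist',round(np.linalg.norm(s),3))
def frame(xax,yax):
    x=np.array(xax)/np.linalg.norm(xax); y=np.array(yax)-np.dot(yax,x)*x; y/=np.linalg.norm(y); return np.c_[x,y,np.cross(x,y)]
yr=np.radians(19.85); RY=np.array([-np.sin(yr),np.cos(yr),0]); RX=np.array([np.cos(yr),np.sin(yr),0])
a=np.radians(32); SZ=-np.sin(a)*RX+np.cos(a)*np.array([0,0,1])
yf=np.radians(-37.28); FY=np.array([-np.sin(yf),np.cos(yf),0]); FX=np.array([np.cos(yf),np.sin(yf),0])
E
python3 - <<'E'
from h import *
p,r,o=pose(); print(r.as_matrix().round(3))
disc=np.array([.572,.1458,.1066]); g=disc-.012*SZ; print(g,SZ)
for s in (1,-1):
    print(s); go(g+.10*SZ,frame(-SZ,s*RY))
E
```

```text
[[ 0.     0.247 -0.969]
 [-0.    -0.969 -0.247]
 [-1.     0.    -0.   ]]
[0.57798121 0.14795927 0.09642342] [-0.49843401 -0.17993878  0.8480481 ]
1
turn [167.9  -2.3 -48.1] shift [ 0.0691 -0.5454 -0.5439] ang 174.7 dist 0.773
-1
turn [-5.4 32.  -1.5] shift [ 0.0691 -0.5454 -0.5439] ang 32.5 dist 0.773
```

```bash
python3 -m handwheel '[[-1.2,7,-0.3,0.015,-0.12,-0.12,-1],[-2.5,15,-0.7,0.03,-0.24,-0.24,-1],[-2.5,15,-0.7,0.03,-0.24,-0.24,-1],[-2.5,15,-0.7,0.03,-0.24,-0.24,-1],[-2.5,15,-0.7,0.03,-0.24,-0.24,-1],[-4,24,-1.1,0.05,-0.4,-0.4,-1],[-4,24,-1.1,0.05,-0.4,-0.4,-1],[-4,24,-1.1,0.05,-0.4,-0.4,-1],[-4,24,-1.1,0.05,-0.4,-0.4,-1],[-5.4,32,-1.5,0.069,-0.545,-0.544,-1],[-5.4,32,-1.5,0.069,-0.545,-0.544,-1],[-5.4,32,-1.5,0.069,-0.545,-0.544,-1],[-5.4,32,-1.5,0.069,-0.545,-0.544,-1],[-5.4,32,-1.5,0.069,-0.545,-0.544,-1],[-5.4,32,-1.5,0.069,-0.545,-0.544,-1],[-5.4,32,-1.5,0.069,-0.545,-0.544,-1],[-5.4,32,-1.5,0.069,-0.545,-0.544,-1]]' 40
python3 - <<'E'
from h import *
p,r,o=pose(); print(p,o['q'].round(1),o['time'],r.as_matrix().round(3).tolist(),'want',(-SZ).round(3))
w=bot.camera('wrist'); save(w,'w1.png'); print(w['fx'],w['cx'],w['cy'],np.round(w['tool_from_camera'],3).tolist())
for f in (bot.tip_of,): 
    for n in ('silver_shade','black_shade'):
        for q in f(n,w): print(n,np.array(q['centre'])*[640,480],q['conf'])
E
```

```text
time: 3.12
ee_pos: [0.5284, 0.1287, 0.1817]
tcp_rot: [179.9, 57.9, 19.7]
wrist_force: [-0.0, -0.3, -0.2]
opening: 0.0856
[0.52836199 0.1287299  0.18170497] [ 11.6 -27.3 -31.6  53.8   4.3 173. ] 3.125 [[0.5, 0.338, -0.797], [0.179, -0.941, -0.287], [-0.847, 0.001, -0.531]] want [ 0.498  0.18  -0.848]
426.64187505951986 320.75578411803065 235.5414672074089 [[-0.001, -0.263, 0.965, -0.124], [1.0, -0.0, 0.001, -0.001], [-0.0, 0.965, 0.263, -0.067], [0.0, 0.0, 0.0, 1.0]]
silver_shade [318.016 221.616] 0.87
silver_shade [360.    55.68] 0.77
silver_shade [461.888  86.88 ] 0.68
black_shade [149.888 222.576] 0.7
```

View pics/w1.png

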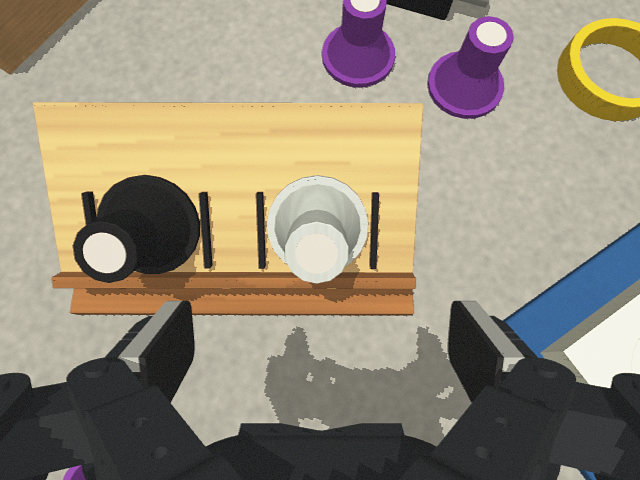

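```bash
python3 - <<'E'
from h import *
p,r,o=pose(); R=r.as_matrix()
w=bot.camera('wrist');Tc=np.array(w['tool_from_camera'])
Rwc=R@Tc[:3,:3]; tw=R@Tc[:3,3]+p
W=dict(w); W['R']=Rwc.T; W['t']=-Rwc.T@tw
im=w['frame'][160:300,240:400]; cv2.imwrite('pics/c5.png',cv2.cvtColor(cv2.resize(im,None,fx=5,fy=4.2,interpolation=cv2.INTER_CUBIC)[:, :800],cv2.COLOR_RGB2BGR))
print(proj(W,[[.572,.1458,.1066]]))
th=np.linspace(0,2*np.pi,181)
def circ(m,h,rad): return m+h*SZ+rad*(np.cos(th)[:,None]*RY+np.sin(th)[:,None]*np.cross(SZ,RY))
T=bot.camera('top');S=bot.camera('scene')
td=un([516,302],5.5,[170,160]); sd=un([161,203],5,[340,165])
def res(m):
    q=proj(W,circ(m,.003,.033)); e=[q[:,0].min()-268,q[:,0].max()-368,q[:,1].min()-176]
    d=m+.062*SZ
    return np.r_[e,(proj(W,d)-[317,254.5]).ravel()*1.5,(proj(T,d)-td).ravel()*1.,(proj(S,d)-sd).ravel()*1.]
f=least_squares(res,[.6,.157,.055]); m=f.x; print('mouth',m,'disc',m+.062*SZ,f.fun.round(1))
f=least_squares(lambda m:res(m)[:5],[.6,.157,.055]); m2=f.x; print('wrist only mouth',m2,'disc',m2+.062*SZ,f.fun.round(1))
for m in (m,m2):
    for h in (.15,.051): print(h,end=' ');go(m+h*SZ,frame(-SZ,-RY))
E
```

```text
[[319.74950248 252.93710442]]
mouth [0.60198244 0.15802085 0.05316064] disc [0.57107954 0.14686465 0.10573963] [-0.6  0.1  0.5  0.4 -0.3 -0.9 -0.1 -0.7  0.1]
wrist only mouth [0.60190955 0.15801393 0.05334609] disc [0.57100664 0.14685773 0.10592507] [-0.7  0.1  0.5  0.3 -0.3]
0.15 turn [ 0.  -0.  -0.1] shift [ 0.0005 -0.0018  0.001 ] ang 0.1 dist 0.002
0.051 turn [ 0.  -0.  -0.1] shift [ 0.0995 -0.0019  0.001 ] ang 0.1 dist 0.1
0.15 turn [ 0.  -0.  -0.1] shift [ 0.0003 -0.0019  0.0009] ang 0.1 dist 0.002
0.051 turn [ 0.  -0.  -0.1] shift [ 0.0993 -0.002   0.001 ] ang 0.1 dist 0.099
```

View pics/c5.png

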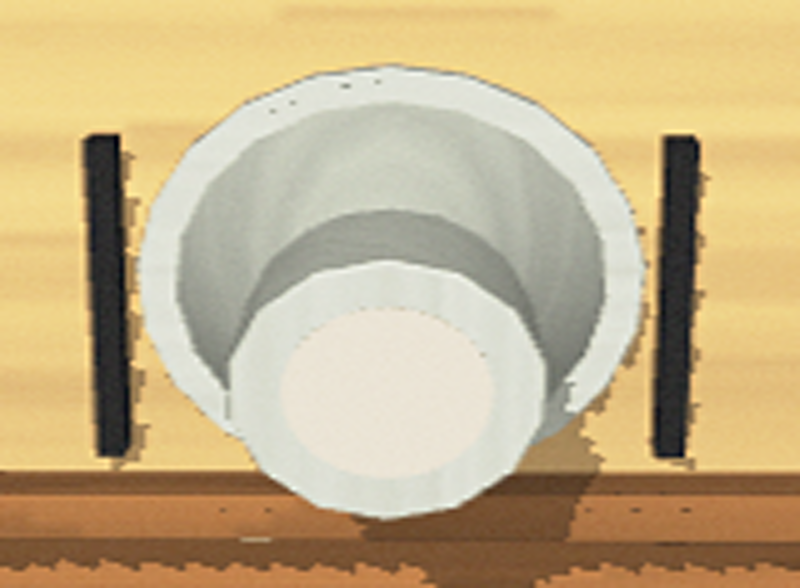

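The crop shows the bare aluminium shade (disc centre at (317,254)), and the three views agree to about 1 px. Next I descend along its axis and grip.

```bash
python3 -m handwheel '[[0,0,0,0,-0.002,0.001,-1],[0,0,0,0.04,-0.002,0.001,-1],[0,0,0,0.07,-0.002,0.001,-1],[0,0,0,0.09,-0.002,0.001,-1],[0,0,0,0.099,-0.002,0.001,-1],[0,0,0,0.099,-0.002,0.001,-1],[0,0,0,0.099,-0.002,0.001,-1]]' 40
python3 - <<'E'
from h import *
p,r,o=pose(); print(p,'want',np.array([.60195,.158,.0532])+.051*SZ,o['wrist_force'])
w=bot.camera('wrist'); save(w,'w2.png')
E
```

```text
time: 4.3
ee_pos: [0.5765, 0.149, 0.0979]
tcp_rot: [179.9, 57.9, 19.8]
wrist_force: [0.5, 0.3, 0.9]
opening: 0.0856
[0.57649226 0.14903616 0.09790084] want [0.57652987 0.14882312 0.09645045] [0.48583047 0.28561638 0.94256554]
```

View pics/w2.png

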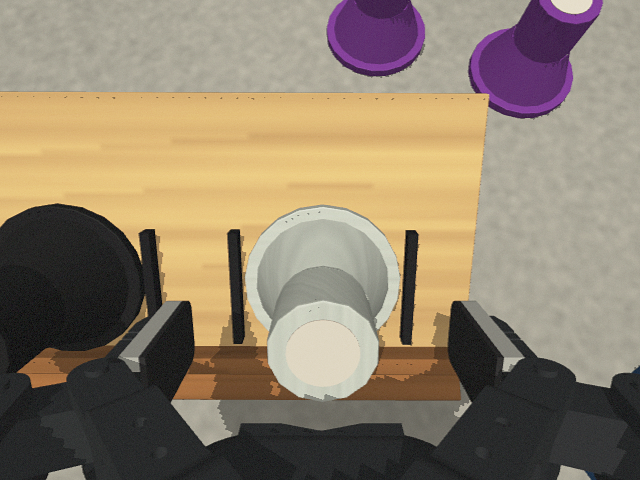

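The shade (disc at (323,353)) is centred between the fingers (inner edges at 192 and 450). Close.

```bash
python3 -m handwheel '[[0,0,0,0,0,0,1],[0,0,0,0,0,0,1],[0,0,0,0,0,0,1],[0,0,0,0,0,0,1],[0,0,0,0,0,0,1],[0,0,0,0,0,0,1],[0,0,0,0,0,0,1],[0,0,0,0,0,0,1]]' 40
python3 - <<'E'
from h import *
w=bot.camera('wrist'); save(w,'w3.png')
E
```

```text
time: 5.35
ee_pos: [0.5762, 0.1489, 0.0972]
tcp_rot: [179.9, 58.0, 19.8]
wrist_force: [-6.0, -1.6, 4.9]
opening: 0.0331
```

View pics/w3.png

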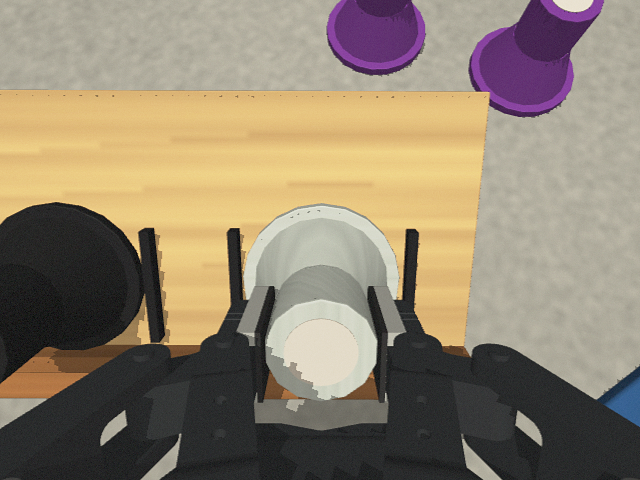

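Gripped (opening 33 mm). Lift along its axis.

```bash
python3 -m handwheel '[[0,0,0,0,0,0,1],[0,0,0,-0.015,0,0,1],[0,0,0,-0.03,0,0,1],[0,0,0,-0.06,0,0,1],[0,0,0,-0.1,0,0,1],[0,0,0,-0.13,0,0,1],[0,0,0,-0.13,0,0,1]]' 60
python3 - <<'E'
from h import *
p,r,o=pose(); print(o['q'].round(1),o['wrist_force'].round(1),o['opening'])
# shade centre in tool
print('tool x',r.as_matrix()[:,0],-SZ)
nest=np.array([.5901,-.0934,.034])
go(nest+[0,0,.15],frame([0,0,-1],FY)); go(nest+[0,0,.15],frame([0,0,-1],-FY)); go(nest+[0,0,.15],frame([0,0,-1],-FX)); 
w=bot.camera('wrist'); save(w,'w4.png')
E
```

```text
time: 6.28
ee_pos: [0.5115, 0.1255, 0.2106]
tcp_rot: [179.8, 57.7, 19.7]
wrist_force: [-0.0, 0.1, -0.8]
opening: 0.0322
[ 11.6 -30.  -30.2  57.7   4.3 173. ] [-0.   0.1 -0.8] 0.03216620705528273
tool x [ 0.50326344  0.18006021 -0.84516521] [ 0.49843401  0.17993878 -0.8480481 ]
turn [-119.   -18.7  -34.5] shift [0.0227 0.2326 0.0147] ang 125.3 dist 0.234
turn [ 55.6 -29.6  16. ] shift [0.0227 0.2326 0.0147] ang 65.0 dist 0.234
turn [142.1 -12.3  41.1] shift [0.0227 0.2326 0.0147] ang 148.5 dist 0.234
```

View pics/w4.png

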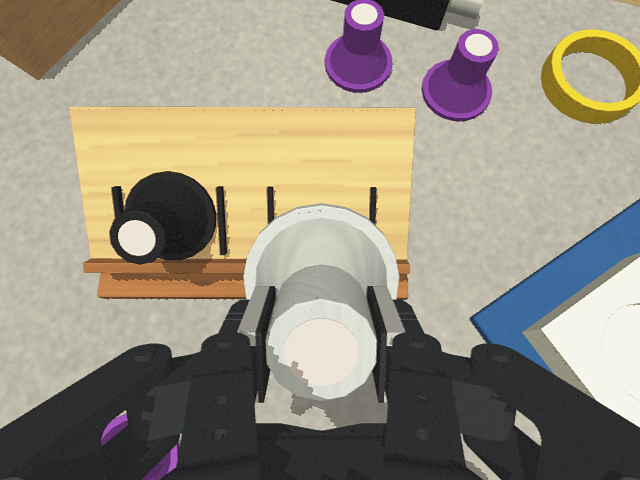

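```bash
python3 -m handwheel '[[-10,-1.6,-2.9,0,0.02,0,1],[-20,-3.1,-5.8,0.002,0.04,0.002,1],[-30,-4.7,-8.7,0.004,0.06,0.004,1],[-40,-6.2,-11.6,0.006,0.08,0.006,1],[-50,-7.8,-14.5,0.008,0.1,0.007,1],[-60,-9.4,-17.4,0.01,0.12,0.008,1],[-70,-11,-20.3,0.012,0.14,0.009,1],[-80,-12.5,-23.2,0.015,0.16,0.01,1],[-90,-14.1,-26.1,0.017,0.18,0.011,1],[-100,-15.7,-29,0.019,0.2,0.012,1],[-110,-17.3,-31.9,0.021,0.22,0.014,1],[-119,-18.7,-34.5,0.023,0.2326,0.0147,1],[-119,-18.7,-34.5,0.023,0.2326,0.0147,1],[-119,-18.7,-34.5,0.023,0.2326,0.0147,1],[-119,-18.7,-34.5,0.023,0.2326,0.0147,1],[-119,-18.7,-34.5,0.023,0.2326,0.0147,1],[-119,-18.7,-34.5,0.023,0.2326,0.0147,1]]'
python3 - <<'E'
from h import *
p,r,o=pose(); print(p,o['q'].round(1),o['opening'])
nest=np.array([.5901,-.0934,.034])
go(nest+[0,0,.15],frame([0,0,-1],FY))
w=bot.camera('wrist'); save(w,'w5.png'); s=bot.camera('scene'); save(s,'s5.png'); s=bot.camera('top'); save(s,'t5.png')
for n in ('nest_floor','pedal_pad'):
  for q in bot.tip_of(n,w): print(n,np.array(q['centre'])*[640,480],q['conf'])
E
```

```text
time: 8.45
ee_pos: [0.5901, -0.0932, 0.1801]
tcp_rot: [-125.3, 89.7, -162.7]
wrist_force: [0.4, -0.2, -0.7]
opening: 0.0325
[ 0.59008184 -0.09317285  0.18014649] [-8.9 10.9  8.9 88.2 -0.1 28.4] 0.03247387158168886
turn [-0.  -0.1  0.2] shift [-0.0039 -0.0002  0.0001] ang 0.3 dist 0.004
pedal_pad [ 36.672 204.576] 0.59
```

View pics/w5.png

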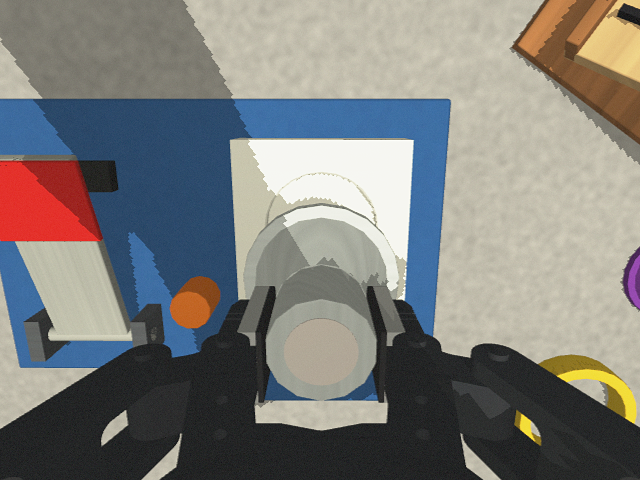

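View pics/s5.png

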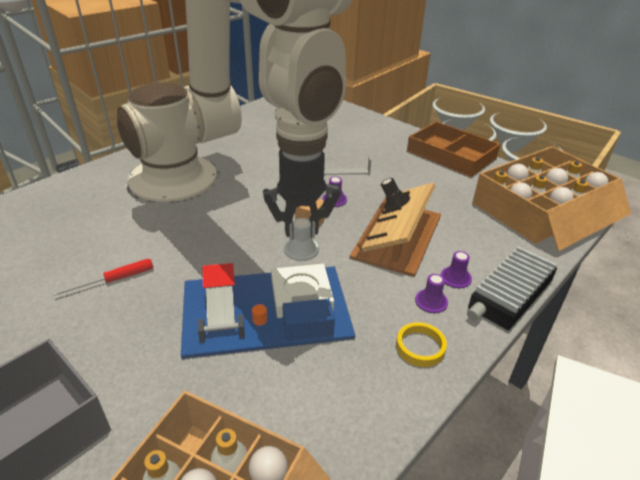

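```bash
cat >> h.py <<'E'
def wcam():
    p,r,o=pose(); R=r.as_matrix(); w=bot.camera('wrist'); Tc=np.array(w['tool_from_camera'])
    Rwc=R@Tc[:3,:3]; tw=R@Tc[:3,3]+p; W=dict(w); W['R']=Rwc.T; W['t']=-Rwc.T@tw; return W,p,R
E
python3 - <<'E'
from h import *
W,p,R=wcam()
im=cv2.cvtColor(W['frame'],cv2.COLOR_RGB2BGR)
cv2.imwrite('pics/c6.png',cv2.resize(im[85:225,220:460],None,fx=3.3,fy=3.3,interpolation=cv2.INTER_CUBIC))
cv2.imwrite('pics/c7.png',cv2.resize(im[195:405,235:410],None,fx=2.8,fy=2.8,interpolation=cv2.INTER_CUBIC))
E
```

```text
(no output)
```

View pics/c6.png

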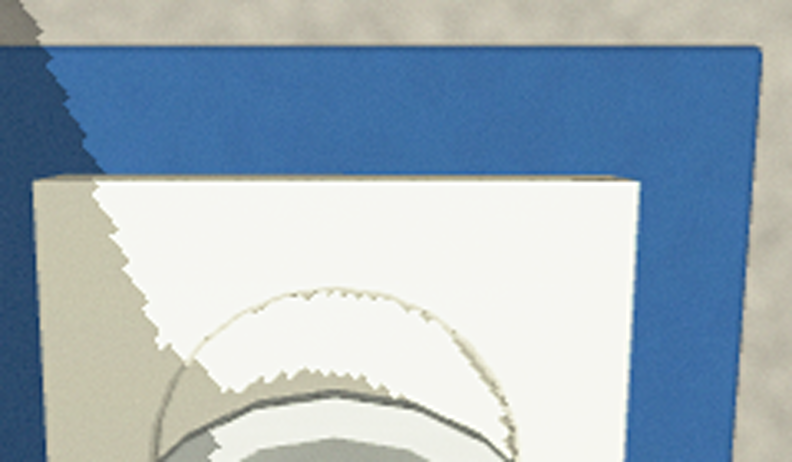

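View pics/c7.png

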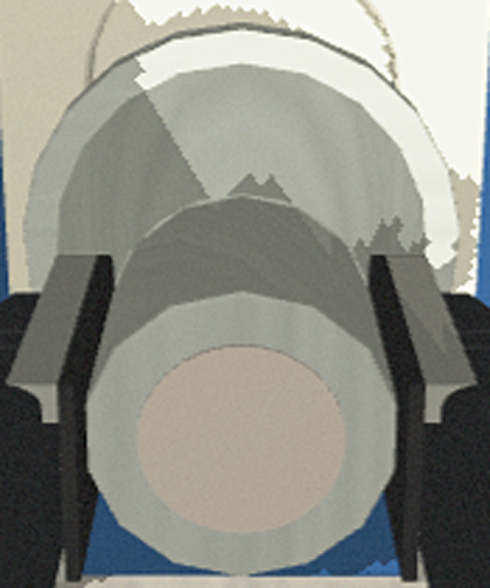

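```bash
python3 - <<'E'
from h import *
W,p,R=wcam()
loc=np.array([[-75,20,42],[-75,130,42],[-100,160,12],[-55,75,42]])/1e3
px=un([[34,181],[640,181],[762,47],[335,289]],3.3,[220,85])
def Wd(q):
    c,s=np.cos(q[2]),np.sin(q[2]); return loc@np.array([[c,s,0],[-s,c,0],[0,0,1]])+[q[0],q[1],0]
f=least_squares(lambda q:(proj(W,Wd(q))-px).ravel(),[.56,-.165,-.65]); q=f.x
c,s=np.cos(q[2]),np.sin(q[2]); nest=np.array([q[0]-.02*c-.075*s,q[1]-.02*s+.075*c,.034])
print('fixture',q[:2],np.degrees(q[2]),f.fun.round(1),'nest',nest)
# shade in hand: assume axis = -tool x with small tilt
th=np.linspace(0,2*np.pi,181)
o=un([[24,439],[460,26],[241,439]],2.8,[235,195])
def sh(v,full=False):
    ax=Ro.from_rotvec([0,v[3],v[4]]).apply([-1,0,0]); 
    e1=np.cross(ax,[0,0,1.]);e1/=np.linalg.norm(e1);e2=np.cross(ax,e1)
    C=lambda h,r:(v[:3]+h*ax+r*(np.cos(th)[:,None]*e1+np.sin(th)[:,None]*e2))@R.T+p
    a=np.vstack([proj(W,C(.006,.033)),proj(W,C(0,.033))])
    d=proj(W,C(.062,.0001))[0]
    return np.r_[a[:,0].min()-o[0,0],a[:,0].max()-o[1,0],a[:,1].min()-o[1,1],d-o[2]]
f0=least_squares(lambda v:sh(np.r_[v,0,0]),[.051,0,0]); print('mouth tool no tilt',f0.x,f0.fun.round(1))
f1=least_squares(lambda v:np.r_[sh(v),(v[0]-f0.x[0])*1000*.5,v[3:]*40],[.051,0,0,0,0]); print('tilt',f1.x[:3],np.degrees(f1.x[3:]),f1.fun.round(1))
m=R@np.r_[f0.x]+p; print('mouth world',m,'off in fixture axes',[(m-nest)@FX,(m-nest)@FY])
E
```

```text
fixture [ 0.56028725 -0.1646776 ] -37.40104391647878 [-0.4 -0.2 -0.7  0.1  1.2 -0.5 -0.1  0.7] nest [ 0.58995345 -0.09294952  0.034     ]
mouth tool no tilt [0.05213895 0.00055659 0.00040149] [ 0.1 -0.6 -0.4  0.4  0.3]
tilt [0.05174297 0.00066673 0.00047537] [-0.34466297  0.2020335 ] [ 0.2 -0.2 -0.1  0.   0.1 -0.2 -0.2  0.1]
mouth world [ 0.59055265 -0.09311661  0.12782197] off in fixture axes [np.float64(0.0005779825565555306), np.float64(0.0002299931446276143)]
```

```bash
python3 -m handwheel '[[0,-0.1,0.2,0.03,0,-0.0005,1],[0,-0.1,0.2,0.055,0,-0.0005,1],[0,-0.1,0.2,0.07,0,-0.0005,1],[0,-0.1,0.2,0.078,0,-0.0005,1],[0,-0.1,0.2,0.081,0,-0.0005,1],[0,-0.1,0.2,0.081,0,-0.0005,1]]'
python3 - <<'E'
from h import *
s=bot.camera('scene'); cv2.imwrite('pics/s6.png',cv2.cvtColor(cv2.resize(s['frame'][220:370,190:370],None,fx=4,fy=4),cv2.COLOR_RGB2BGR))
E
```

```text
time: 9.55
ee_pos: [0.5896, -0.0931, 0.0995]
tcp_rot: [-166.3, 90.0, 156.4]
wrist_force: [-0.0, -0.1, -1.3]
opening: 0.0322
```

View pics/s6.png

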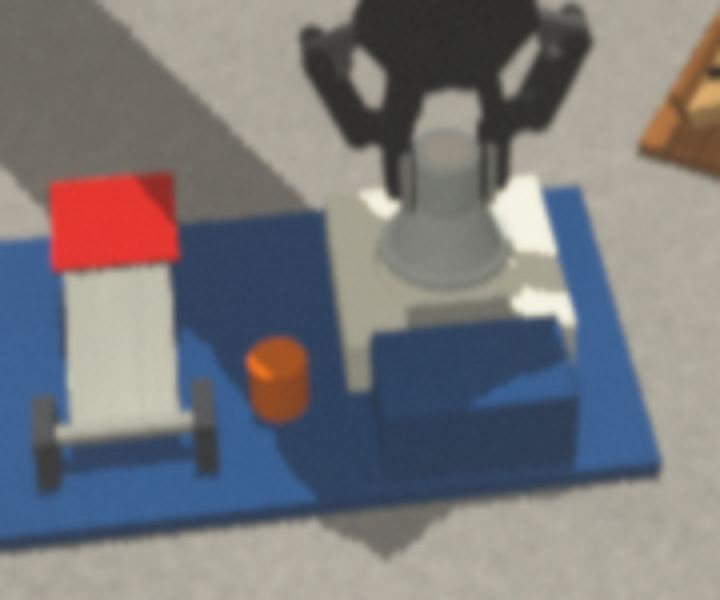

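```bash
python3 -m handwheel '[[0,0,0,0.003,0,0,1],[0,0,0,0.006,0,0,1],[0,0,0,0.008,0,0,1],[0,0,0,0.01,0,0,1],[0,0,0,0.01,0,0,1]]'
python3 -m handwheel '[[0,0,0,0.001,0,0,1],[0,0,0,0.002,0,0,1],[0,0,0,0.003,0,0,1],[0,0,0,0.003,0,0,1]]'
```

```text
time: 10.22
ee_pos: [0.5892, -0.093, 0.0887]
tcp_rot: [-155.8, 89.9, 167.0]
wrist_force: [0.4, -0.2, -0.9]
opening: 0.0327
time: 10.72
ee_pos: [0.5893, -0.093, 0.0858]
tcp_rot: [-155.6, 89.9, 167.1]
wrist_force: [-0.3, 0.1, -0.9]
opening: 0.0325
```

```bash
python3 -m handwheel '[[0,0,0,0.001,0,0,1],[0,0,0,0.001,0,0,1]]'
python3 -m handwheel '[[0,0,0,0.001,0,0,1],[0,0,0,0.001,0,0,1]]'
```

```text
time: 10.98
ee_pos: [0.5893, -0.093, 0.0849]
tcp_rot: [-157.6, 89.9, 165.1]
wrist_force: [0.1, 0.6, -0.9]
opening: 0.0322
time: 11.22
ee_pos: [0.5893, -0.093, 0.0847]
tcp_rot: [-157.8, 90.0, 164.9]
wrist_force: [-2.7, 0.2, 5.4]
opening: 0.0323
```

Contact (5 N) at the floor height expected. I'll check before releasing.

```bash
python3 - <<'E'
from h import *
s=bot.camera('scene'); a=cv2.resize(s['frame'][255:345,250:350],None,fx=4,fy=4)
w=bot.camera('wrist'); b=cv2.resize(w['frame'][100:420,200:440],None,fx=1.5,fy=1.5)
c=np.zeros((480,800,3),np.uint8); c[:360,:400]=a; c[:480,420:780]=b
cv2.imwrite('pics/m7.png',cv2.cvtColor(c,cv2.COLOR_RGB2BGR))
E
```

```text
(no output)
```

View pics/m7.png

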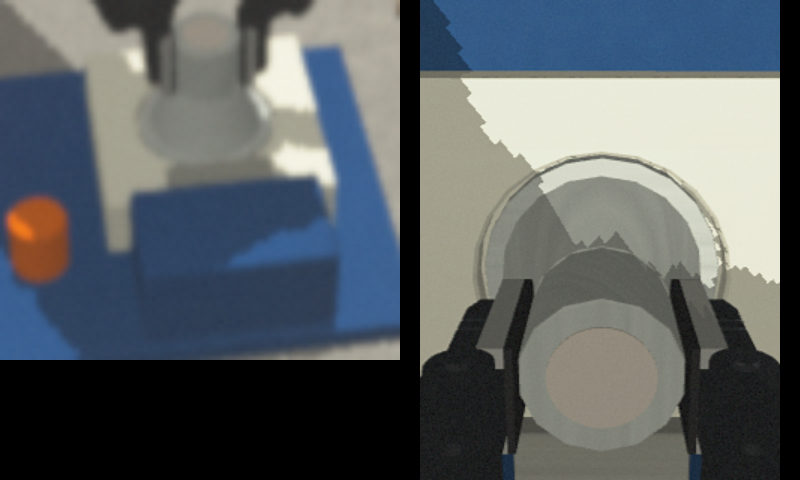

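The shade sits concentric in the pocket with a uniform gap. Release and rise.

```bash
python3 -m handwheel '[[0,0,0,0,0,0,0.2],[0,0,0,0,0,0,-0.5],[0,0,0,0,0,0,-1],[0,0,0,0,0,0,-1],[0,0,0,0,0,0,-1],[0,0,0,0,0,0,-1],[0,0,0,-0.02,0,0,-1],[0,0,0,-0.05,0,0,-1],[0,0,0,-0.1,0,0,-1],[0,0,0,-0.13,0,0,-1],[0,0,0,-0.13,0,0,-1]]'
python3 - <<'E'
from h import *
W,p,R=wcam(); save(W,'w8.png')
s=bot.camera('scene'); a=cv2.resize(s['frame'][240:345,190:350],None,fx=5,fy=5); cv2.imwrite('pics/s8.png',cv2.cvtColor(a,cv2.COLOR_RGB2BGR))
# pad geometry from fixture fit
F=np.array([.5604,-.1649,0]); 
for n in ('pedal_pad','nest_floor'):
    for d,nm in ((W,'w'),(s,'s')):
        for q in bot.tip_of(n,d)[:2]: px=np.array(q['centre'])*[640,480]; X=onz(d,px,.07 if n[0]=='p' else .034); print(n,nm,px,q['conf'],X,(X-F)@FX,(X-F)@FY)
E
```

```text
time: 12.7
ee_pos: [0.5904, -0.0932, 0.2168]
tcp_rot: [30.1, 89.8, -7.2]
wrist_force: [0.1, -0.6, 0.1]
opening: 0.0853
pedal_pad w [ 68.096 192.48 ] 0.74 [ 0.47625892 -0.20843447  0.07      ] -0.040580498279297245 -0.08560487244118567
pedal_pad s [220.224 275.712] 0.93 [ 0.48338865 -0.20669042  0.07      ] -0.03596386927434784 -0.07989860599136132
nest_floor s [300.224 286.896] 0.85 [ 0.58920941 -0.09371866  0.034     ] -0.020192087101666388 0.07408808802031457
```

View pics/w8.png

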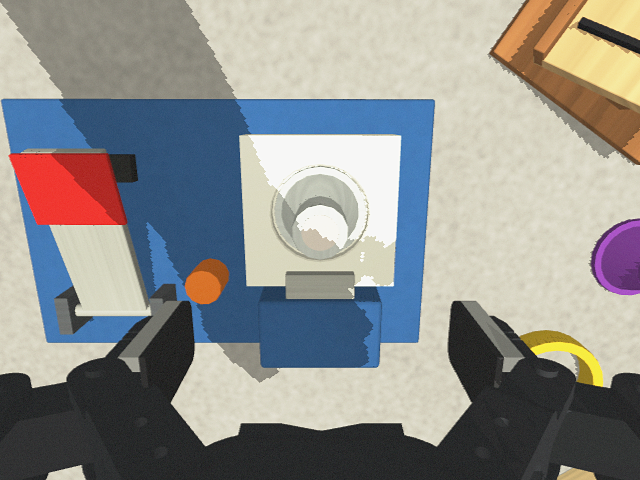

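View pics/s8.png

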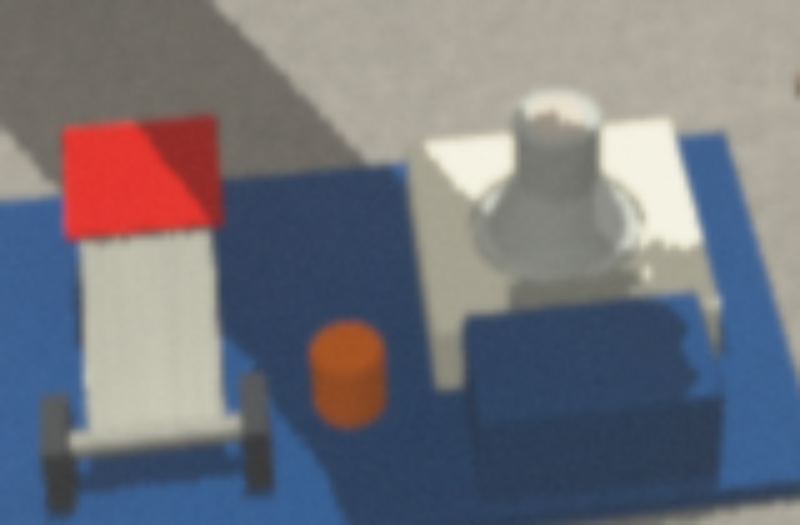

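The shade is seated upright in the pocket (centre about (320,212) in the wrist view), and the tin and black shade haven't moved. Next, the paddle.

```bash
python3 - <<'E'
from h import *
go(np.array([.4755,-.209,.13]),frame([0,0,-1],FY))
E
```

```text
turn [-0.  -0.2  0.1] shift [ 0.0829 -0.161  -0.0199] ang 0.2 dist 0.182
```

```bash
python3 -m handwheel '[[0,-0.2,0.1,0,-0.05,-0.007,1],[0,-0.2,0.1,0,-0.1,-0.013,1],[0,-0.2,0.1,0.02,-0.161,-0.02,1],[0,-0.2,0.1,0.05,-0.161,-0.02,1],[0,-0.2,0.1,0.083,-0.161,-0.02,1],[0,-0.2,0.1,0.083,-0.161,-0.02,1],[0,-0.2,0.1,0.083,-0.161,-0.02,1],[0,-0.2,0.1,0.083,-0.161,-0.02,1]]'
python3 - <<'E'
from h import *
W,p,R=wcam(); save(W,'w9.png'); go(np.array([.4755,-.209,.095]),frame([0,0,-1],FY))
s=bot.camera('scene'); a=cv2.resize(s['frame'][220:345,170:350],None,fx=4,fy=4); cv2.imwrite('pics/s9.png',cv2.cvtColor(a,cv2.COLOR_RGB2BGR))
E
```

```text
time: 14.0
ee_pos: [0.4767, -0.2091, 0.1325]
tcp_rot: [21.6, 89.7, -15.6]
wrist_force: [0.6, 0.2, 0.6]
opening: 0.0003
turn [ 0.   0.2 -0.1] shift [ 0.0373 -0.0006 -0.0011] ang 0.3 dist 0.037
```

View pics/w9.png

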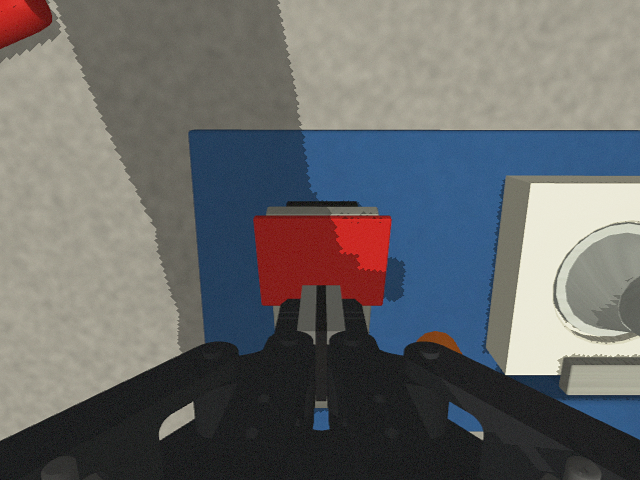

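View pics/s9.png

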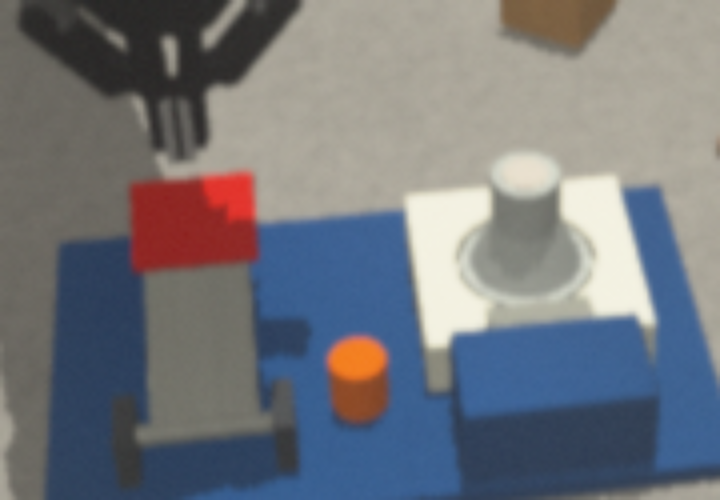

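Fingers are over the pad centre. Press down in stages.

```bash
python3 -m handwheel '[[0,0.2,-0.1,0.03,0,-0.001,1],[0,0.2,-0.1,0.045,0,-0.001,1],[0,0.2,-0.1,0.052,0,-0.002,1],[0,0.2,-0.1,0.058,0,-0.004,1],[0,0.2,-0.1,0.064,0,-0.005,1],[0,0.2,-0.1,0.07,0,-0.007,1],[0,0.2,-0.1,0.07,0,-0.007,1]]'
python3 -m handwheel '[[0,0,0,0.002,0,0,1],[0,0,0,0.002,0,0,1]]'
python3 -m handwheel '[[0,0,0,0.001,0,0,1],[0,0,0,0.002,0,0,1],[0,0,0,0.002,0,0,1]]'
```

```text
time: 14.98
ee_pos: [0.4714, -0.2054, 0.0618]
tcp_rot: [-8.5, 89.9, -45.8]
wrist_force: [1.8, -2.3, 5.8]
opening: 0.0
time: 15.22
ee_pos: [0.4713, -0.2053, 0.06]
tcp_rot: [-10.5, 89.9, -47.8]
wrist_force: [0.6, -1.8, 5.7]
opening: 0.0002
time: 15.6
ee_pos: [0.4712, -0.2052, 0.058]
tcp_rot: [-14.8, 90.0, -52.1]
wrist_force: [0.2, -1.2, 4.8]
opening: -0.0001
```

```bash
python3 -m handwheel '[[0,0,0,0.001,0,0,1],[0,0,0,0.001,0,0,1]]'
python3 -m handwheel '[[0,0,0,0.001,0,0,1],[0,0,0,0.001,0,0,1]]'
```

```text
time: 15.85
ee_pos: [0.4711, -0.2052, 0.0571]
tcp_rot: [-18.5, 90.0, -55.8]
wrist_force: [-0.9, -0.8, 6.5]
opening: 0.0
time: 16.1
ee_pos: [0.4711, -0.2052, 0.0568]
tcp_rot: [-7.2, 89.9, -44.5]
wrist_force: [-2.8, 0.2, 12.4]
opening: 0.0
```

At the stop: z stalls and the force jumps to 12 N. I'll press slightly more, hold, check with the camera, then come up.

```bash
python3 -m handwheel '[[0,0,0,0.0005,0,0,1],[0,0,0,0.0005,0,0,1],[0,0,0,0.0005,0,0,1],[0,0,0,0.0005,0,0,1]]'
python3 - <<'E'
from h import *
w=bot.camera('wrist'); save(w,'w10.png')
E
python3 -m handwheel '[[0,0,0,-0.01,0,0.001,1],[0,0,0,-0.02,0,0.004,1],[0,0,0,-0.033,0,0.007,1],[0,0,0,-0.06,0,0.007,1],[0,0,0,-0.1,0,0.007,1],[0,0,0,-0.15,0,0.007,1],[0,0,0,-0.15,0,0.007,1]]'
python3 - <<'E'
from h import *
w=bot.camera('wrist'); save(w,'w11.png'); s=bot.camera('scene'); a=cv2.resize(s['frame'][160:360,170:450],None,fx=2.8,fy=2.8); cv2.imwrite('pics/s11.png',cv2.cvtColor(a,cv2.COLOR_RGB2BGR))
E
```

```text
time: 16.6
ee_pos: [0.4711, -0.2052, 0.0567]
tcp_rot: [-2.1, 89.9, -39.4]
wrist_force: [-4.0, -0.1, 15.1]
opening: -0.0
time: 17.52
ee_pos: [0.4776, -0.2097, 0.2086]
tcp_rot: [10.9, 89.7, -26.4]
wrist_force: [-0.5, 0.6, -1.5]
opening: 0.0001
```

View pics/w10.png

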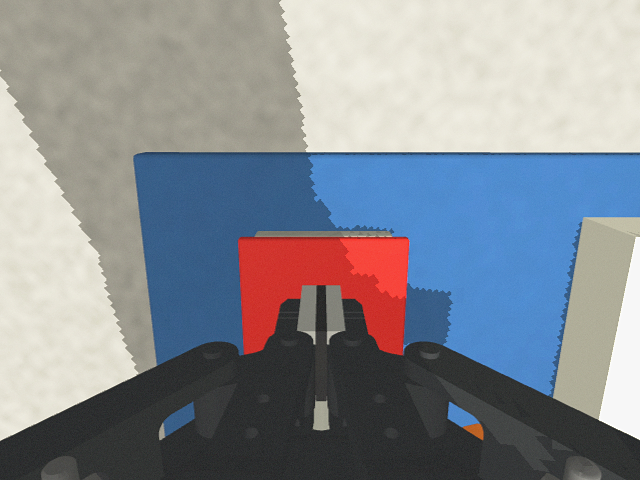

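View pics/w11.png

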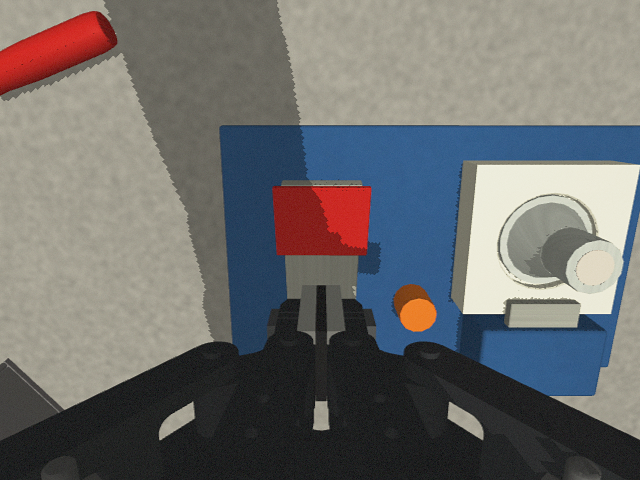

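View pics/s11.png

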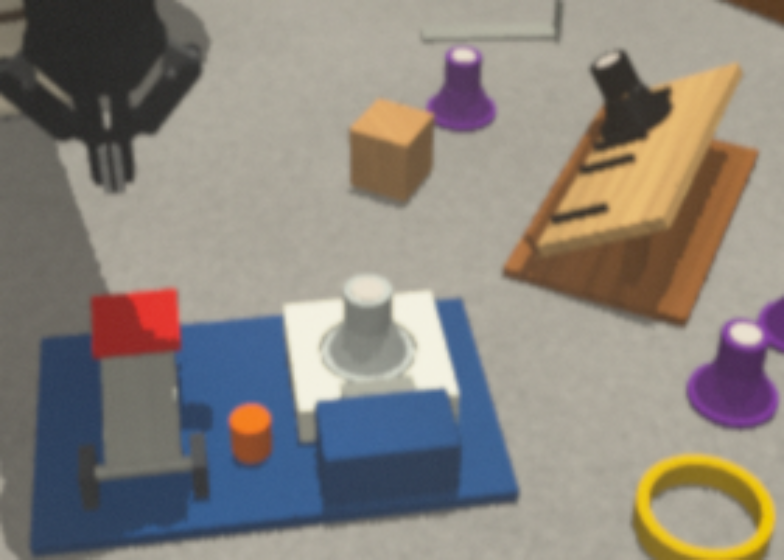

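The paddle was level at its stop: tips at about 38 mm, the force rising 12 to 15 N with no further travel. It has since sprung back up, and the shade is still seated. Handing in.

```bash
python3 -c "
from workcell import bot
o=bot.get_obs(); print(o['time'],o['wrist_force'],o['qd'].round(2)); print(bot.job_done())"
```

```text
17.625 [ 0.15398716 -0.13674999 -1.11417191] [ 0.02  0.77 -2.05 -0.44  0.1  -0.07]
the job is handed in; nothing more can be done
None
```

I took the silver shade off the rack along its own axis and lowered it rim down into the round pocket. It met the floor with about 5 N at the expected height, and only then did I let go. I then pressed the red paddle to its stop and raised the arm clear.

- **Paddle:** the tips stalled at about 38 mm above the table with the force rising to 15 N, which matches the stop. The last pictures show the paddle back up.
- **Shade:** it was upright and centred in the pocket in the last pictures.
- **Other things:** the black shade, tin, carton and purple look-alikes looked unmoved. I did not check the screwdriver and bracket closely.
- **Time:** I handed the job in at about 17.6 s of the 56 s allowed. The arm was clear, but its joints still showed small speeds (up to 2 deg/s) in that reading.

The only disagreement was about 7 mm between two cameras' detections of the pad centre. I used the top and wrist cameras' position, and the wrist view confirmed the fingers were over the pad before I pressed.

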